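Change over the seed-tin warming plates

TASK

One of the two warming plates is on: its lever leans away from the robot, to the green dots; the left switch works the left plate and the right switch the right plate. First switch that plate off, then stand all the waiting seed tins upright and fully on the other plate, and only then switch that other plate on; both must never be on together. A lever moves only while its yellow collar is held up, and must end fully over with its collar dropped home.

Things in the scene. Friction and masses are not known exactly. Their poses are not given: they have to be found in the camera images.
- switch_a: grey switch housing fixed to the bench, 64 (x) x 56 (y) x 44 mm high on a thin 84 mm foot; a ridge across its middle to 57 mm; red dots at the -x end (off), green at the +x end (on); origin at the centre of its underside. The housing further to +y is the left plate's switch; which letter that is varies. The lever turns about the housing's y axis, 16 mm above the origin
- lever_a (a joint): lever of this housing: 0 = off, leaning 0.42 rad from upright towards -x (red dots, towards the robot); 0.42 = upright; 0.84 = on, leaning 0.42 rad towards +x (green dots). A 10 mm rod with a black ball, its end 105 mm from the hinge axis. Slight friction; it stays where it is left. At either end the collar's tooth locks it, with up to 0.08 rad of play
- collar_a (a joint): lift of the yellow collar along its lever (m): 0 = down, locking; 0.014 = fully up; above 0.011 its tooth clears the ridge. A spring pushes it down (4 N, 6 N when up): hold it up until the lever is fully over; let go there it drops home. A plain round sleeve 24 mm in diameter; when down it reaches from 45 to 80 mm from the hinge axis along the lever
- grip_a (a point): middle of the yellow collar on the lever's axis, 62 mm from the hinge axis when down; moves with the collar; its z axis points up along the lever, its y axis along the hinge
- switch_b: grey switch housing fixed to the bench, 64 (x) x 56 (y) x 44 mm high on a thin 84 mm foot; a ridge across its middle to 57 mm; red dots at the -x end (off), green at the +x end (on); origin at the centre of its underside. The housing further to +y is the left plate's switch; which letter that is varies. The lever turns about the housing's y axis, 16 mm above the origin
- lever_b (a joint): lever of this housing: 0 = off, leaning 0.42 rad from upright towards -x (red dots, towards the robot); 0.42 = upright; 0.84 = on, leaning 0.42 rad towards +x (green dots). A 10 mm rod with a black ball, its end 105 mm from the hinge axis. Slight friction; it stays where it is left. At either end the collar's tooth locks it, with up to 0.08 rad of play
- collar_b (a joint): lift of the yellow collar along its lever (m): 0 = down, locking; 0.014 = fully up; above 0.011 its tooth clears the ridge. A spring pushes it down (4 N, 6 N when up): hold it up until the lever is fully over; let go there it drops home. A plain round sleeve 24 mm in diameter; when down it reaches from 45 to 80 mm from the hinge axis along the lever
- grip_b (a point): middle of the yellow collar on the lever's axis, 62 mm from the hinge axis when down; moves with the collar; its z axis points up along the lever, its y axis along the hinge
- left_plate: flat warming plate fixed to the bench, black edge with an aluminium top, 190 x 190 mm, its flat top 6 mm above the bench; with a back fence 6 mm thick, 20 mm above the top, along its +x edge; origin at the centre of its underside. It is the left (+y) one of the two
- right_plate: flat warming plate fixed to the bench, black edge with an aluminium top, 190 x 190 mm, its flat top 6 mm above the bench; with a back fence 6 mm thick, 20 mm above the top, along its +x edge; origin at the centre of its underside. It is the right (-y) one of the two
- tin_green: squat round seed tin, bare metal with a green screw lid, 60 mm in diameter, 36 mm tall, about 120 g; may be absent; origin at the centre of its underside, z up
- tin_red: squat round seed tin, bare metal with a red screw lid, 60 mm in diameter, 36 mm tall, about 120 g; may be absent; origin at the centre of its underside, z up
- tin_white: squat round seed tin, bare metal with a white screw lid, 60 mm in diameter, 36 mm tall, about 120 g; may be absent; origin at the centre of its underside, z up
- tin_blue: squat round seed tin, bare metal with a blue screw lid, 60 mm in diameter, 36 mm tall, about 120 g; may be absent; origin at the centre of its underside, z up
Not all that is in view belongs to the job. Leave any orange look-alike of the tin_white alone.

How it is judged:
By the outcome, as a careful person would: the job done as asked, in the order asked, and still so for the second after the job is handed in, with the robot touching nothing.
Of tin_green, tin_red, tin_white, tin_blue only 3 to 4 are there at a start; the rules pass over those that are not, and their reading is None.
At some moment in a run one of tin_green, tin_red, tin_white, tin_blue may be knocked a few centimetres aside while the robot is not near it.
Once in a run the grip may slacken for a moment while it holds something.
It also fails if it takes over 210 s, if anything falls off the work surface, if the arm or the gripper's body presses on something with over 40 N, if the wrist force passes 120 N, or if a joint passes its speed limit or range.

ROBOT

A 7-joint arm with a two-finger parallel gripper is mounted at the origin on the work surface; the furniture and walls round the work are solid. World frame = base frame: x ahead of the robot, y to its left, z up, the work surface at z = 0. Lengths are in m, angles in rad, forces in N, time in s.
With the tool pointing down it reaches from about 0.4 to 0.85 m from the base axis. Payload 10.4 kg.
Tool frame: the origin (TCP) lies at the very end of the fingers, on their centre line; the grasp point (between the pads) lies 19 mm behind it (r.pinch_z is the distance from the TCP to the grasp point, in m); z points along the fingers, y is the line along which they close (so a half turn about z gives the same grasp; the last joint's range is limited). The gripper opens to 87 mm and grips with 3 to 60 N. Pads are 19 mm wide; open, the fingers measure 117 mm over their backs; the gripper's body (75 mm by 190 mm) begins 51 mm behind the grasp point.
Start: joints at [1.254, 0.332, -0.065, 1.46, 0.022, 1.35, -0.088], TCP at [0.181, -0.598, 0.223] pointing down, gripper open.
Joint ranges: [-2.6, 2.6], [-0.5, 2.12], [-1.47, 1.34], [0.16, 2.42], [-1.27, 4.41], [0.06, 2.06], [-2.6, 2.6]. Speed limits (rad/s): [2.22, 2.22, 2.79, 2.79, 3.14, 3.14, 3.14].

INTERFACE

Orientations are given as a unit quaternion [x, y, z, w].
In Python, from bench import sensors, vision, r gives the robot as it stands.
- The arm moves only by the shell command python3 -m crank 'ROWS' [OPENING] [FORCE]. ROWS is JSON, a list of rows, each a list of 2 entries, a list of its own where there are three numbers: the shift along the tool's x, y, z normalised to -1 to 1, where 1 is 3 cm, then the turn about the tool's z normalised to -1 to 1, where 1 is 8 degrees. A call has 1 to 12 rows; each row shifts and turns the commanded pose from where the row before left it, along the tool's axes as they then stand; what a row does not reach is not made up. A row lasts 1/8 s, in which the tool goes at most 62.5 mm and 10.7 degrees, less where a joint would pass 70% of its speed; a pose out of reach is approached as far as the arm can. A call with a number of a shift or a turn outside -1 to 1 is refused whole. A call with a gripper value outside its range is refused whole. OPENING is the opening, from 0 (shut) to 1 (fully open), set as the call begins (- or left out, the last holds). The fingers move at their own pace and stop on an object; FORCE is the grip in N (left out, the last holds). Time passes only in rows, so rows that do not move let the fingers close. It gives the time, the measured TCP pose, the force, the opening and the grip force at its end, in the units of the state.
- sensors.read_state(): the state, without advancing time (a new reading comes with each control period).
- vision.camera(name): name is "scene" or "top" or "wrist"; returns the picture (384x512x3 uint8, red, green, blue); there is no depth.
- vision.camera_model(name): a dict with "vertical_fov" (degrees; the focal length in pixels is half the picture's height over the tangent of half this angle, whatever the lens; pixels are square), "cx", "cy" (the principal point, pixels), "camera_from_world" (4x4, takes a point from world to camera coordinates); the wrist camera has in their place "hand_eye" (4x4, takes a point from camera to tool coordinates, whose origin is the TCP and whose axes are the flange's). Camera axes: x right, y down, z forward; pixel columns grow to the right and rows downward; lengths in m; the calibration is good to about 2 mm. The wrist camera is an equidistant fisheye: a pixel r from the principal point sees the ray r / f radians off the axis. A picture is of the moment at which its call begins: read the wrist's pose just before it. camera_model takes no time and is no camera call.
- r.close_job(): hands the job in; it is judged then, once.
The state is a dict: "time": time; "joint_positions": joint angles; "joint_vel": joint speeds; "joint_torque": joint torques, N m; "ee_pos": TCP position; "eef_rot": TCP orientation; "ft_force": force on the tool from outside, world axes, zero at the start; "torque": the same for the moment, N m; "width": finger opening in m; "grip_force": force on a finger pad.
Only numpy, scipy, OpenCV 4.12 (cv2) and the standard library are available. Lean on these libraries where they do the work, as an engineer would, in place of code of your own. Each camera call takes 0.05 s, during which the arm holds its last target. There are 200 camera calls.

## Working session

There is one attempt and no reset: what is moved stays moved. The work goes in short steps, Python scripts to look and compute and a shell command to move; the robot and the scene stay as the last step left them, time stands still between calls to the robot, and variables do not carry over. Pictures are saved under pics/ and viewed, at most 14 in all, crops included, and the job is handed in when it is done.

```bash
ls; mkdir -p pics; cat > h.py <<'E'
import numpy as np, cv2
from scipy.spatial.transform import Rotation as R
from bench import sensors, vision, r
def snap(n,f):
    im=vision.camera(n); cv2.imwrite('pics/'+f,im[:,:,::-1]); return im
def foc(m): return 192/np.tan(np.radians(m['vertical_fov'])/2)
def ray(n,u,v,st=None):
    m=vision.camera_model(n); f=foc(m); a=np.array([u-m['cx'],v-m['cy']])
    if n=='wrist':
        st=st or sensors.read_state(); rr=np.hypot(*a); th=rr/f
        d=np.array([*(a/max(rr,1e-9)*np.sin(th)),np.cos(th)])
        T=np.eye(4);T[:3,:3]=R.from_quat(st['eef_rot']).as_matrix();T[:3,3]=st['ee_pos']
        T=T@np.array(m['hand_eye'])
    else:
        d=np.array([*(a/f),1]); T=np.linalg.inv(np.array(m['camera_from_world']))
    return T[:3,3],T[:3,:3]@d
def onz(n,u,v,z,st=None):
    o,d=ray(n,u,v,st); return o+d*(z-o[2])/d[2]
def proj(n,p):
    m=vision.camera_model(n);c=np.array(m['camera_from_world'])@np.array([*p,1]);return foc(m)*c[:2]/c[2]+[m['cx'],m['cy']]
E
python3 - <<'E'
from h import *
s=sensors.read_state();print(s)
for n in('scene','top','wrist'):print(n,vision.camera_model(n))
a=snap('scene','s0.png');b=snap('top','t0.png')
E
```

```text
pics
{'time': 0.0, 'joint_positions': array([ 1.25441307,  0.33287593, -0.06468063,  1.4609155 ,  0.02160027,
        1.3498868 , -0.08849954]), 'joint_vel': array([ 0.00113247, -0.00011634, -0.00078685, -0.00026244,  0.00085371,
        0.00025719,  0.0002428 ]), 'joint_torque': array([-3.41864379e-04, -6.23252892e+01,  2.42485700e-02, -3.89900708e+01,
       -6.13303226e-02,  3.97319219e-02,  1.36271779e-04]), 'ee_pos': array([ 0.18086105, -0.59787104,  0.22176367]), 'eef_rot': array([ 9.89230377e-01,  1.46365220e-01, -1.36055462e-04, -6.81682031e-04]), 'ft_force': array([ 0.96444017, -0.36621329, -0.73968573]), 'torque': array([ 0.01796354, -0.04438562, -0.02593904]), 'grip_force': 0.0, 'width': 0.08698340812307591}
scene {'vertical_fov': 48.72856472929006, 'cx': 262.0063420672517, 'cy': 196.84062438660192, 'camera_from_world': array([[-0.81608364, -0.57769842,  0.01649315,  0.27558317],
       [-0.44491985,  0.60978868, -0.65589945,  0.28328743],
       [ 0.36885475, -0.54260694, -0.75466806,  1.21069645],
       [ 0.        ,  0.        ,  0.        ,  1.        ]])}
top {'vertical_fov': 48.37366031917813, 'cx': 256.41259206237834, 'cy': 189.6592641223229, 'camera_from_world': array([[ 0.02077718, -0.99973909, -0.00949011, -0.07735447],
       [-0.99102663, -0.01934065, -0.13225789,  0.40551871],
       [ 0.13203984,  0.0121529 , -0.99116991,  1.17915024],
       [ 0.        ,  0.        ,  0.        ,  1.        ]])}
wrist {'vertical_fov': 65.70646984690485, 'cx': 252.744247508172, 'cy': 189.52571675905938, 'hand_eye': array([[-4.13918238e-04, -9.65921553e-01, -2.58834661e-01,
         7.07294952e-02],
       [ 9.99999609e-01, -6.02040672e-04,  6.47540731e-04,
         8.57622383e-04],
       [-7.81302542e-04, -2.58834291e-01,  9.65921425e-01,
        -1.61463364e-01],
       [ 0.00000000e+00,  0.00000000e+00,  0.00000000e+00,
         1.00000000e+00]])}
```

View pics/s0.png

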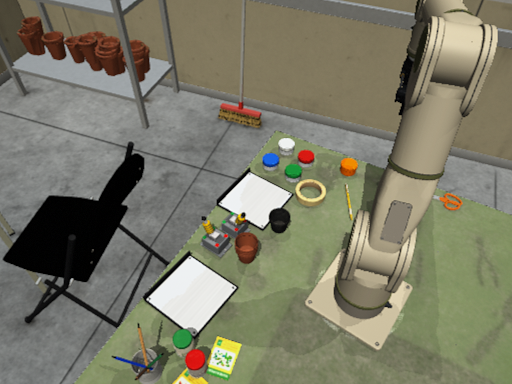

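View pics/t0.png

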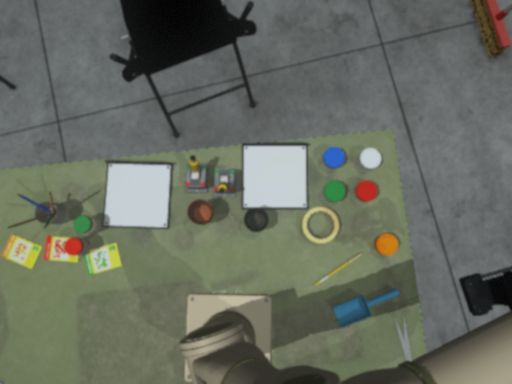

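The top picture shows blue (335,157), white (370,158), green (335,190) and red (367,190) tins on the right. There is an orange look-alike at (387,243), and small green (82,224) and red (74,245) things among seed packets. The switches are at (196,178) and (224,180). I'll enlarge crops of these to check them.

```bash
python3 - <<'E'
from h import *
a=cv2.imread('pics/s0.png');b=cv2.imread('pics/t0.png')
c=lambda im,x,y,w,h:cv2.resize(im[y:y+h,x:x+w],(400,300),interpolation=cv2.INTER_CUBIC)
cv2.imwrite('pics/c0.png',np.vstack([np.hstack([c(a,190,200,80,60),c(b,170,145,80,60)]),np.hstack([c(a,150,310,100,75),c(a,250,125,100,75)])]))
for n,u,v,z in [('top',335,157,.036),('top',370,158,.036),('top',335,190,.036),('top',367,190,.036),('top',387,243,.036),('scene',271,160,.036),('scene',287,146,.036),('scene',293,171,.036),('scene',306,157,.036),('top',82,224,.036),('scene',183,338,.036),('top',74,245,.036),('scene',196,355,.036),('top',243,144,.006),('top',308,145,.006),('top',243,208,.006),('top',307,208,.006),('top',257,218,.04),('top',201,211,.06)]:
    print(n,u,v,onz(n,u,v,z).round(3))
E
```

```text
top 335 157 [ 0.503 -0.289  0.036]
top 370 158 [ 0.502 -0.388  0.036]
top 335 190 [ 0.409 -0.289  0.036]
top 367 190 [ 0.411 -0.378  0.036]
top 387 243 [ 0.265 -0.431  0.036]
scene 271 160 [ 0.497 -0.28   0.036]
scene 287 146 [ 0.491 -0.376  0.036]
scene 293 171 [ 0.404 -0.28   0.036]
scene 306 157 [ 0.404 -0.367  0.036]
top 82 224 [0.3   0.413 0.036]
scene 183 338 [0.309 0.392 0.036]
top 74 245 [0.242 0.431 0.036]
scene 196 355 [0.253 0.405 0.036]
top 243 144 [ 0.543 -0.027  0.006]
top 308 145 [ 0.544 -0.216  0.006]
top 243 208 [ 0.356 -0.032  0.006]
top 307 208 [ 0.36  -0.214  0.006]
top 257 218 [ 0.326 -0.073  0.04 ]
top 201 211 [0.341 0.08  0.06 ]
```

View pics/c0.png

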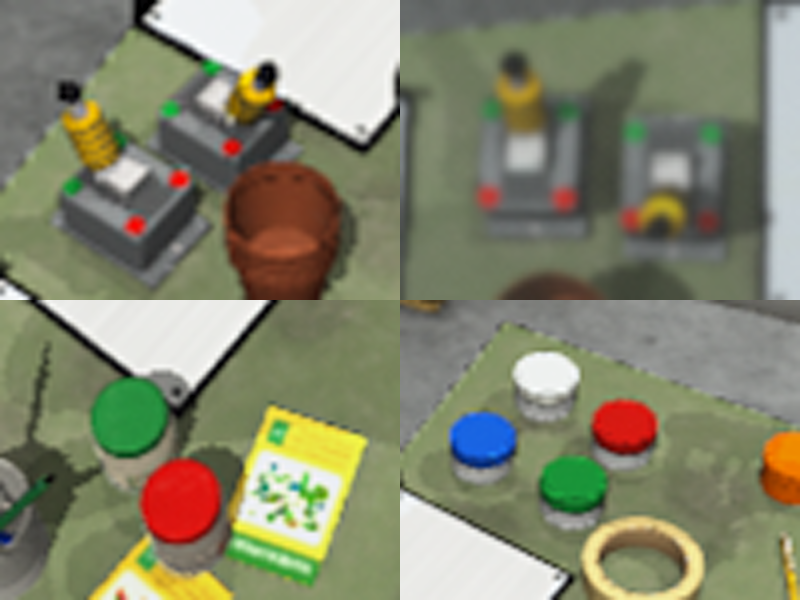

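The crop settles both points:
- **Switches:** the left lever leans to its green dots, so it is on. The right lever leans to its red dots, so it is off.
- **Tins:** the squat tins are the four at top (335,157), (370,158), (335,190) and (367,190). The lidded jars at (82,224) and (74,245) are taller and narrower, so they are clutter. The orange one is the decoy.

The tins therefore go on the right plate.

```bash
python3 - <<'E'
from h import *
for n,P in [('L',[(188,166.6),(203.6,167),(187.8,184.6),(202.6,184.6)]),('R',[(217.2,171.4),(232.4,171.4),(216.2,189),(231.6,189)])]:
    q=np.array([onz('top',*p,.044) for p in P]);print(n,q.round(3).tolist(),q.mean(0).round(3))
a=lambda x,y:(190+x/5,200+y/5)
for n,P in [('L',[(72,187),(118,143),(135,226),(180,180)]),('R',[(170,109),(212,68),(232,147),(275,104)])]:
    q=np.array([onz('scene',*a(*p),.044) for p in P]);print(n,q.round(3).tolist(),q.mean(0).round(3))
E
python3 -m crank '[[[0,0,-1],1],[[0,0,-1],1],[[0,0,0],0.11]]' 1 30
```

```text
L [[0.466, 0.124, 0.044], [0.466, 0.08, 0.044], [0.415, 0.122, 0.044], [0.416, 0.081, 0.044]] [0.441 0.102 0.044]
R [[0.454, 0.041, 0.044], [0.455, -0.001, 0.044], [0.404, 0.043, 0.044], [0.405, -0.0, 0.044]] [0.43  0.021 0.044]
L [[0.465, 0.123, 0.044], [0.464, 0.081, 0.044], [0.416, 0.123, 0.044], [0.415, 0.081, 0.044]] [0.44  0.102 0.044]
R [[0.454, 0.042, 0.044], [0.453, 0.001, 0.044], [0.405, 0.042, 0.044], [0.404, 0.0, 0.044]] [0.429 0.021 0.044]
time: 0.48
ee_pos: [0.1814, -0.599, 0.2848]
eef_rot: [1.0, -0.001, 0.001, 0.002]
ft_force: [0.5, 0.4, -0.9]
width: 0.0871
grip_force: 0.0
```

```bash
python3 -m crank '[[[1,-1,0],0],[[1,-1,0],0],[[1,-1,0],0],[[1,-1,0],0],[[1,-1,0],0],[[1,-1,0],0],[[1,-1,0],0],[[1,-1,0],0],[[1,-1,0],0],[[0,-1,0],0],[[0,-1,0],0],[[0,-1,0],0]]' 1 30
python3 -m crank '[[[0,-1,0],0],[[0,-1,0],0],[[0,-1,0],0],[[0,-1,0],0],[[0,-1,0],0],[[0,-1,0],0],[[0,-1,0],0],[[0,-1,0],0],[[0,-1,0],0],[[0,-1,0],0],[[0,-1,0],0],[[0,0,0],0]]' 0.6
```

```text
time: 1.98
ee_pos: [0.4509, -0.2372, 0.2813]
eef_rot: [1.0, 0.0, -0.001, -0.0]
ft_force: [1.2, -0.3, 0.6]
width: 0.0868
grip_force: 0.0
time: 3.48
ee_pos: [0.4509, 0.0937, 0.2817]
eef_rot: [1.0, 0.002, -0.001, -0.0]
ft_force: [-0.6, -0.6, -0.5]
width: 0.0522
grip_force: 0.0
```

```bash
python3 -m crank '[[[0.5,-0.28,1],0],[[0,0,1],0],[[0,0,1],0],[[0,0,1],0],[[0,0,1],0],[[0,0,0],0]]' 0.6
python3 - <<'E'
from h import *
st=sensors.read_state()
im=snap('wrist','w1.png')
hsv=cv2.cvtColor(im,cv2.COLOR_RGB2HSV)
m=cv2.inRange(hsv,(20,120,90),(33,255,255))
n,l,s,c=cv2.connectedComponentsWithStats(m)
for i in range(1,n):
    if s[i,4]>100: print(s[i],c[i],onz('wrist',*c[i],.08,st))
E
```

```text
time: 4.22
ee_pos: [0.4648, 0.0987, 0.1303]
eef_rot: [1.0, -0.0, -0.002, 0.0]
ft_force: [1.2, 0.3, 0.4]
width: 0.052
grip_force: 0.0
[233 185  33  33 423] [249.53900709 203.3427896 ] [0.46817087 0.10014596 0.08      ]
```

View pics/w1.png

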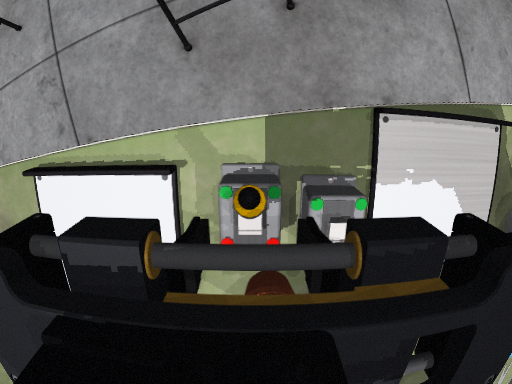

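The wrist picture shows the collar and ball at (250,203), centred between the fingers at columns 195 and 310. I'll descend and grip.

```bash
python3 -m crank '[[[0.05,-0.08,0.9],0],[[0,0,0.9],0],[[0,0,0.68],0],[[0,0,0],0]]' 0.6
python3 -m crank '[[[0,0,0],0],[[0,0,0],0],[[0,0,0],0],[[0,0,0],0],[[0,0,0],0],[[0,0,0],0]]' 0 40
```

```text
time: 4.78
ee_pos: [0.468, 0.102, 0.0582]
eef_rot: [1.0, -0.0, -0.0, 0.0]
ft_force: [0.3, 0.4, 0.3]
width: 0.0521
grip_force: 0.0
time: 5.52
ee_pos: [0.4686, 0.1016, 0.0585]
eef_rot: [1.0, -0.001, 0.0, 0.0]
ft_force: [1.6, -4.9, 5.0]
width: 0.0226
grip_force: 40.0
```

```bash
python3 -m crank '[[[0.1,0,-0.22],0],[[0.1,0,-0.23],0],[[0,0,0],0],[[0,0,0],0]]'
```

```text
time: 6.02
ee_pos: [0.4732, 0.1017, 0.0711]
eef_rot: [1.0, -0.001, -0.001, 0.0]
ft_force: [-1.5, -5.6, -7.0]
width: 0.0231
grip_force: 40.0
```

```bash
python3 -m crank '[[[-0.28,0,-0.11],0],[[-0.28,0,-0.09],0],[[-0.27,0,-0.04],0],[[-0.27,0,-0.01],0],[[0,0,0],0]]'
```

```text
time: 6.65
ee_pos: [0.4414, 0.1017, 0.0793]
eef_rot: [1.0, -0.001, 0.001, 0.0]
ft_force: [2.9, -5.2, -6.3]
width: 0.0227
grip_force: 40.0
```

```bash
python3 -m crank '[[[-0.27,0,0.01],0],[[-0.27,0,0.04],0],[[-0.28,0,0.07],0],[[-0.28,0,0.11],0],[[0,0,0],0],[[0,0,0],0]]'
```

```text
time: 7.4
ee_pos: [0.4093, 0.1019, 0.0728]
eef_rot: [1.0, -0.001, 0.001, 0.0]
ft_force: [5.6, -7.5, -4.6]
width: 0.0229
grip_force: 40.0
```

```bash
python3 -m crank '[[[-0.12,0,0.04],0],[[0,0,0],0],[[0,0,0],0]]'
```

```text
time: 7.78
ee_pos: [0.4081, 0.1019, 0.0727]
eef_rot: [1.0, -0.001, 0.004, -0.0]
ft_force: [11.5, -7.4, -2.2]
width: 0.0231
grip_force: 40.0
```

At the stop. I'll lower the collar along the lever, then let go.

```bash
python3 -m crank '[[[0.08,0,0.2],0],[[0.08,0,0.22],0],[[0,0,0],0],[[0,0,0],0]]'
python3 -m crank '[[[0,0,0],0],[[0,0,0],0],[[0,0,0],0]]' 0.6
python3 -m crank '[[[0,0,-1],0],[[0,0,-1],0],[[0,0,-1],0],[[0,0,-1],0],[[0,0,-1],0],[[0,0,0],0]]'
python3 - <<'E'
from h import *
b=snap('top','t1.png');a=snap('scene','s1.png')
c=lambda im,x,y,w,h:cv2.resize(im[y:y+h,x:x+w,::-1],(400,300),interpolation=cv2.INTER_CUBIC)
cv2.imwrite('pics/c1.png',np.hstack([c(a,190,200,80,60),c(b,170,145,80,60)]))
E
```

```text
time: 8.28
ee_pos: [0.4134, 0.1019, 0.0604]
eef_rot: [1.0, -0.001, 0.004, -0.0]
ft_force: [11.2, -8.6, 0.7]
width: 0.0226
grip_force: 40.0
time: 8.65
ee_pos: [0.4091, 0.103, 0.0585]
eef_rot: [1.0, -0.0, -0.0, -0.0]
ft_force: [0.8, 0.0, 0.1]
width: 0.0452
grip_force: 0.0
time: 9.4
ee_pos: [0.4102, 0.1031, 0.2103]
eef_rot: [1.0, -0.0, 0.002, -0.0]
ft_force: [0.9, 0.3, -0.9]
width: 0.0524
grip_force: 0.0
```

View pics/c1.png

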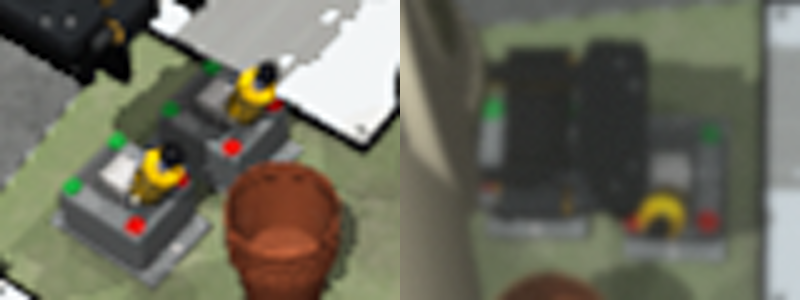

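The left lever now leans to red with its collar down. Next are the tins.

```bash
python3 -m crank '[[[0,1,0],0],[[0,1,0],0],[[0,1,0],0],[[0,1,0],0],[[0,1,0],0],[[0,1,0],0],[[0,1,0],0],[[0,1,0],0],[[0,1,0],0],[[0,1,0],0],[[0,1,0],0],[[0,1,0],0]]' 0.85
python3 -m crank '[[[0,1,0],0],[[0,1,0],0],[[0,0.4,0],0],[[0,0,0],0]]'
cat >> h.py <<'E'
H={'green':((55,120,50),(72,255,255)),'red':((0,150,90),(5,255,255)),'blue':((105,130,80),(122,255,255)),'white':((0,0,150),(180,35,255))}
def tins(n,f,show=('green','red','blue','white'),z=.036,box=(.33,.56,-.48,-.23)):
    st=sensors.read_state(); im=snap(n,f); hsv=cv2.cvtColor(im,cv2.COLOR_RGB2HSV)
    for k in show:
        N,l,s,c=cv2.connectedComponentsWithStats(cv2.inRange(hsv,*H[k]))
        for i in range(1,N):
            if s[i,4]<60: continue
            x,y,w,h=s[i,:4]; p=onz(n,x+w/2-.5,y+h/2-.5,z,st); q=onz(n,*c[i],z,st)
            if box[0]<q[0]<box[1] and box[2]<q[1]<box[3]: print(n,k,s[i],'bbox',p[:2].round(4),'cent',q[:2].round(4))
E
python3 - <<'E'
from h import *
tins('wrist','w2.png');tins('scene','s2.png')
E
```

```text
time: 11.0
ee_pos: [0.4085, -0.258, 0.207]
eef_rot: [1.0, -0.0, -0.001, -0.001]
ft_force: [-0.5, 0.3, 0.9]
width: 0.074
grip_force: 0.0
time: 11.5
ee_pos: [0.4087, -0.3292, 0.2076]
eef_rot: [1.0, -0.001, -0.001, -0.001]
ft_force: [0.5, 0.6, 0.2]
width: 0.0739
grip_force: 0.0
wrist green [ 192  148   51   51 2042] bbox [ 0.4101 -0.2889] cent [ 0.4096 -0.289 ]
wrist red [ 306  125   49   51 1920] bbox [ 0.4373 -0.419 ] cent [ 0.4368 -0.4187]
wrist blue [ 188   65   53   52 2173] bbox [ 0.504  -0.2872] cent [ 0.5042 -0.2877]
wrist white [363  53   9  36  67] bbox [ 0.5326 -0.4623] cent [ 0.5309 -0.4608]
wrist white [ 280   66   53   52 2126] bbox [ 0.5033 -0.3895] cent [ 0.5036 -0.3894]
scene green [285 164  17  14 194] bbox [ 0.4048 -0.2818] cent [ 0.4051 -0.2817]
scene red [298 141  16  13 145] bbox [ 0.4331 -0.4119] cent [ 0.4327 -0.4138]
scene blue [263 153  16  14 186] bbox [ 0.4998 -0.2807] cent [ 0.5007 -0.2805]
scene white [278 138  17  13 144] bbox [ 0.5002 -0.3829] cent [ 0.504  -0.3855]
```

View pics/w2.png

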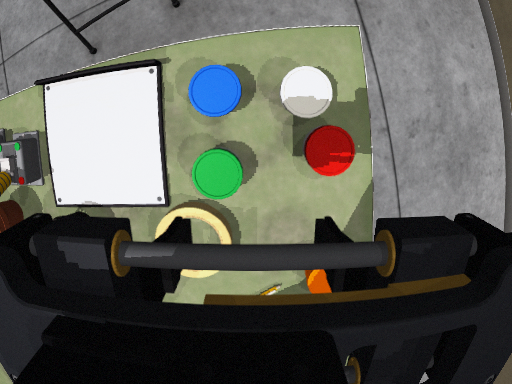

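Red is already displaced to about (0.437,-0.419), at pixel (330,150). Blue is at (215,91), white at (306,92) and green at (217,174). I'll take green first.

```bash
python3 -m crank '[[[0,-0.67,0.8],0],[[0.05,-0.67,0.8],0],[[0,0,1],0],[[0,0,1],0],[[0,0,1],0],[[0,0,1],0],[[0,0,0.9],0],[[0,0,0],0]]' 0.87
python3 - <<'E'
from h import *
m=sensors.read_state();m['ee_pos']=np.array([0.4087,-.3292,.2076]);m['eef_rot']=np.array([1,-.001,-.001,-.001])
for p in [(47,205),(167,206),(161,70),(54,86),(152,71),(57,200),(160,200)]: print(p,onz('wrist',*p,.006,m).round(3))
E
```

```text
time: 12.6
ee_pos: [0.4095, -0.2875, 0.0122]
eef_rot: [1.0, 0.0, -0.001, -0.001]
ft_force: [0.0, 0.6, 1.1]
width: 0.0753
grip_force: 0.0
(47, 205) [ 0.358 -0.012  0.006]
(167, 206) [ 0.36  -0.216  0.006]
(161, 70) [ 0.536 -0.216  0.006]
(54, 86) [ 0.534 -0.05   0.006]
(152, 71) [ 0.535 -0.205  0.006]
(57, 200) [ 0.366 -0.035  0.006]
(160, 200) [ 0.368 -0.207  0.006]
```

```bash
python3 -m crank '[[[0,0,0],0],[[0,0,0],0],[[0,0,0],0],[[0,0,0],0],[[0,0,-0.8],0],[[0,0,-1],0],[[0,0,-1],0]]' 0 40
python3 -m crank '[[[0.5,-1,0],0],[[0.5,-1,0],0],[[0.5,-1,0],0],[[0.5,-1,0],0],[[0.5,-1,0],0],[[0.5,-1,0],0],[[0.12,-1,0],0],[[0,-0.38,0],0],[[0,0,0],0],[[0,0,0],0]]'
```

```text
time: 13.48
ee_pos: [0.4104, -0.2894, 0.0987]
eef_rot: [1.0, -0.0, 0.0, 0.0]
ft_force: [-0.6, -0.4, -2.1]
width: 0.059
grip_force: 40.0
time: 14.72
ee_pos: [0.5041, -0.0697, 0.0975]
eef_rot: [1.0, -0.001, 0.0, 0.0]
ft_force: [-0.5, -0.2, -1.2]
width: 0.059
grip_force: 40.0
```

```bash
python3 -m crank '[[[0,-0.12,0.9],0],[[0,0,0.9],0],[[0,0,0.5],0],[[0,0,0.3],0],[[0,0,0],0],[[0,0,0],0]]'
```

```text
time: 15.48
ee_pos: [0.5047, -0.0649, 0.0199]
eef_rot: [1.0, -0.001, 0.0, 0.0]
ft_force: [0.9, -0.1, -1.9]
width: 0.0594
grip_force: 40.0
```

Next: lower the last 1.5 mm, release with a modest opening, rise, and go towards blue.

```bash
python3 -m crank '[[[0,0,0.05],0],[[0,0,0],0]]'
python3 -m crank '[[[0,0,0],0],[[0,0,0],0],[[0,0,-1],0],[[0,0,-1],0],[[0,0,-1],0],[[0,0,-1],0],[[0,0,-1],0]]' 0.85
python3 -m crank '[[[0,1,-0.5],0],[[0,1,0],0],[[0,1,0],0],[[0,1,0],0],[[0,1,0],0],[[0,1,0],0],[[0,1,0],0],[[0,0.4,0],0],[[0,0,0],0]]'
python3 - <<'E'
from h import *
tins('wrist','w3.png',box=(.33,.6,-.5,0))
E
```

```text
time: 15.72
ee_pos: [0.5047, -0.0648, 0.0196]
eef_rot: [1.0, -0.001, 0.0, 0.0]
ft_force: [-8.2, 0.1, 19.1]
width: 0.0593
grip_force: 40.0
time: 16.6
ee_pos: [0.5042, -0.0645, 0.1689]
eef_rot: [1.0, -0.0, 0.0, 0.0]
ft_force: [1.1, -1.1, 0.3]
width: 0.0737
grip_force: 0.0
time: 17.73
ee_pos: [0.504, -0.2865, 0.1827]
eef_rot: [1.0, -0.001, -0.0, -0.0]
ft_force: [-0.7, 0.2, 0.6]
width: 0.0741
grip_force: 0.0
wrist green [  52  159   42   48 1577] bbox [ 0.5017 -0.0678] cent [ 0.5012 -0.067 ]
wrist red [342 211  40  32 855] bbox [ 0.4474 -0.4146] cent [ 0.4474 -0.4143]
wrist blue [ 225  151   56   54 2386] bbox [ 0.5057 -0.2871] cent [ 0.5058 -0.287 ]
wrist white [423  87  14  27 144] bbox [ 0.5992 -0.4919] cent [ 0.5957 -0.4912]
wrist white [407 100   9  16  60] bbox [ 0.5879 -0.4661] cent [ 0.5895 -0.4665]
wrist white [116 105 170  28 244] bbox [ 0.5688 -0.2333] cent [ 0.5703 -0.2334]
wrist white [422 118  13  23  90] bbox [ 0.565  -0.4916] cent [ 0.5642 -0.4906]
wrist white [  60  143  134  101 8068] bbox [ 0.4886 -0.1427] cent [ 0.4957 -0.16  ]
wrist white [  0 144  64  18  74] bbox [ 0.5422 -0.0036] cent [ 0.5431 -0.0058]
wrist white [ 320  153   51   53 2084] bbox [ 0.5042 -0.3887] cent [ 0.5039 -0.3888]
wrist white [180 269  18   8 113] bbox [ 0.3883 -0.2091] cent [ 0.3876 -0.2089]
```

```bash
python3 -m crank '[[[0.03,0.02,1],0],[[0,0,1],0],[[0,0,1],0],[[0,0,1],0],[[0,0,1],0],[[0,0,0.65],0],[[0,0,0],0]]' 0.87
python3 -m crank '[[[0,0,0],0],[[0,0,0],0],[[0,0,0],0],[[0,0,0],0],[[0,0,-0.8],0],[[0,0,-1],0],[[0,0,-1],0]]' 0 40
python3 -m crank '[[[-0.5,-1,0],0],[[-0.5,-1,0],0],[[-0.5,-1,0],0],[[-0.37,-1,0],0],[[0,-1,0],0],[[0,-0.83,0],0],[[0,0,0],0],[[0,0,0],0]]'
```

```text
time: 18.65
ee_pos: [0.5045, -0.2859, 0.0125]
eef_rot: [1.0, 0.0, -0.001, -0.001]
ft_force: [0.0, -0.3, 0.1]
width: 0.0757
grip_force: 0.0
time: 19.52
ee_pos: [0.5047, -0.2871, 0.0983]
eef_rot: [1.0, -0.0, -0.0, -0.0]
ft_force: [-0.4, -0.0, -1.8]
width: 0.0595
grip_force: 40.3
time: 20.52
ee_pos: [0.449, -0.1129, 0.0975]
eef_rot: [1.0, -0.001, 0.0, 0.0]
ft_force: [0.4, -0.4, -1.2]
width: 0.0592
grip_force: 40.3
```

```bash
python3 -m crank '[[[0,0,0.9],0],[[0,0,0.9],0],[[0,0,0.5],0],[[0,0,0.3],0],[[0,0,0.02],0],[[0,0,0],0]]'
python3 -m crank '[[[0,0,0],0],[[0,0,0],0],[[0,0,-1],0],[[0,0,-1],0],[[0,0,-1],0],[[0,0,-1],0],[[0,0,-1],0]]' 0.85
python3 -m crank '[[[0.5,1,0],0],[[0.5,1,0],0],[[0.5,1,0],0],[[0.33,1,0],0],[[0,1,0],0],[[0,1,0],0],[[0,1,0],0],[[0,1,0],0],[[0,1,0],0],[[0,0.2,0],0],[[0,0,0],0]]'
python3 - <<'E'
from h import *
tins('wrist','w4.png',('green','blue','red','white'),box=(.33,.56,-.5,0))
E
```

```text
time: 21.28
ee_pos: [0.4493, -0.1127, 0.0195]
eef_rot: [1.0, -0.001, 0.0, 0.0]
ft_force: [-3.6, 0.1, 4.5]
width: 0.0595
grip_force: 40.0
time: 22.15
ee_pos: [0.4491, -0.1121, 0.17]
eef_rot: [1.0, -0.0, 0.0, 0.0]
ft_force: [0.9, -0.5, -0.2]
width: 0.0737
grip_force: 0.0
time: 23.52
ee_pos: [0.5038, -0.3878, 0.1686]
eef_rot: [1.0, -0.0, -0.0, -0.0]
ft_force: [-0.0, 1.0, 0.0]
width: 0.0741
grip_force: 0.0
wrist green [   0  164   29   45 1070] bbox [ 0.5012 -0.0746] cent [ 0.5012 -0.0719]
wrist blue [ 24 203  35  18 293] bbox [ 0.4674 -0.1187] cent [ 0.4685 -0.1179]
wrist red [ 255  214   54   31 1281] bbox [ 0.4522 -0.4195] cent [ 0.4493 -0.4188]
wrist white [   5  147  108   76 4824] bbox [ 0.5025 -0.1569] cent [ 0.5062 -0.1748]
wrist white [ 225  154   59   56 2621] bbox [ 0.5045 -0.39  ] cent [ 0.5045 -0.3899]
```

```bash
python3 -m crank '[[[0.02,0.05,1],0],[[0,0,1],0],[[0,0,1],0],[[0,0,1],0],[[0,0,0.7],0],[[0,0,0.5],0],[[0,0,0],0]]' 0.87
python3 -m crank '[[[0,0,0],0],[[0,0,0],0],[[0,0,0],0],[[0,0,0],0],[[0,0,-0.8],0],[[0,0,-1],0],[[0,0,-1],0]]' 0 40
python3 -m crank '[[[0,-1,0],0],[[0,-1,0],0],[[0,-1,0],0],[[0,-1,0],0],[[0,-1,0],0],[[0,-1,0],0],[[0,-1,0],0],[[0,-0.05,0],0],[[0,0,0],0],[[0,0,0],0]]'
```

```text
time: 24.45
ee_pos: [0.504, -0.3892, 0.0122]
eef_rot: [1.0, -0.0, -0.0, -0.0]
ft_force: [0.5, 0.7, -0.4]
width: 0.0754
grip_force: 0.0
time: 25.32
ee_pos: [0.5039, -0.3896, 0.0974]
eef_rot: [1.0, -0.0, -0.0, -0.0]
ft_force: [0.4, -0.3, -0.7]
width: 0.0593
grip_force: 40.0
time: 26.58
ee_pos: [0.5042, -0.1794, 0.0967]
eef_rot: [1.0, -0.001, -0.0, 0.0]
ft_force: [-0.9, -0.5, -2.1]
width: 0.0589
grip_force: 40.0
```

```bash
python3 -m crank '[[[0,-0.03,0.9],0],[[0,0,0.9],0],[[0,0,0.5],0],[[0,0,0.28],0],[[0,0,0.02],0],[[0,0,0],0]]'
python3 -m crank '[[[0,0,0],0],[[0,0,0],0],[[0,0,-1],0],[[0,0,-1],0],[[0,0,-1],0],[[0,0,-1],0],[[0,0,-1],0]]' 0.85
python3 -m crank '[[[-0.5,1,0],0],[[-0.5,1,0],0],[[-0.5,1,0],0],[[-0.73,1,0],0],[[0,1,0],0],[[0,1,0],0],[[0,1,0],0],[[0,1,0],0],[[0,0,0],0]]'
python3 - <<'E'
from h import *
tins('wrist','w5.png',('green','blue','red','white'),box=(.33,.56,-.5,0))
E
```

```text
time: 27.32
ee_pos: [0.5049, -0.1776, 0.0193]
eef_rot: [1.0, -0.001, 0.0, 0.0]
ft_force: [-0.1, -0.4, -1.9]
width: 0.0592
grip_force: 40.0
time: 28.2
ee_pos: [0.5044, -0.1773, 0.1701]
eef_rot: [1.0, -0.0, 0.0, 0.0]
ft_force: [0.7, -1.0, -0.3]
width: 0.074
grip_force: 0.0
time: 29.32
ee_pos: [0.4364, -0.4194, 0.1686]
eef_rot: [1.0, -0.002, -0.0, 0.0]
ft_force: [-0.5, 1.0, -0.1]
width: 0.0741
grip_force: 0.0
wrist green [  0 121   7  36 178] bbox [ 0.4986 -0.0967] cent [ 0.4982 -0.0949]
wrist blue [   0  154   35   45 1202] bbox [ 0.4481 -0.1163] cent [ 0.4484 -0.1158]
wrist red [ 224  152   58   58 2586] bbox [ 0.438  -0.4202] cent [ 0.4377 -0.4199]
wrist white [    0     0   382   242 22662] bbox [ 0.4999 -0.3589] cent [ 0.5297 -0.4265]
wrist white [   0   93   93  135 7014] bbox [ 0.4662 -0.1737] cent [ 0.4631 -0.1773]
```

```bash
python3 -m crank '[[[0.03,0.02,1],0],[[0,0,1],0],[[0,0,1],0],[[0,0,1],0],[[0,0,0.7],0],[[0,0,0.5],0],[[0,0,0],0]]' 0.87
python3 -m crank '[[[0,0,0],0],[[0,0,0],0],[[0,0,0],0],[[0,0,0],0],[[0,0,-0.8],0],[[0,0,-1],0],[[0,0,-1],0]]' 0 40
python3 -m crank '[[[-0.5,-1,0],0],[[-0.5,-1,0],0],[[-0.43,-1,0],0],[[0,-1,0],0],[[0,-1,0],0],[[0,-1,0],0],[[0,-1,0],0],[[0,-1,0],0],[[0,-0.07,0],0],[[0,0,0],0],[[0,0,0],0]]'
```

```text
time: 30.25
ee_pos: [0.4381, -0.4168, 0.0122]
eef_rot: [1.0, -0.0, -0.0, -0.001]
ft_force: [0.7, -0.8, 0.5]
width: 0.0758
grip_force: 0.0
time: 31.12
ee_pos: [0.438, -0.4176, 0.0975]
eef_rot: [1.0, -0.0, -0.0, -0.0]
ft_force: [0.0, -0.6, -1.2]
width: 0.0592
grip_force: 40.0
time: 32.5
ee_pos: [0.3954, -0.1766, 0.0968]
eef_rot: [1.0, -0.001, 0.0, 0.0]
ft_force: [-0.5, -0.9, -0.2]
width: 0.0595
grip_force: 40.0
```

```bash
python3 -m crank '[[[0,0.02,0.9],0],[[0,0,0.9],0],[[0,0,0.5],0],[[0,0,0.28],0],[[0,0,0.02],0],[[0,0,0],0]]'
python3 -m crank '[[[0,0,0],0],[[0,0,0],0],[[0,0,-1],0],[[0,0,-1],0],[[0,0,-1],0],[[0,0,-1],0],[[0,0,-1],0],[[0,-1,-1],0],[[0,-1,-1],0],[[0,0,0],0]]' 0.85
python3 - <<'E'
from h import *
tins('wrist','w6.png',('green','blue','red'),z=.042,box=(.33,.56,-.5,0))
snap('scene','s6.png')
E
```

```text
time: 33.25
ee_pos: [0.396, -0.1766, 0.0192]
eef_rot: [1.0, -0.001, 0.0, 0.0]
ft_force: [-0.6, -0.3, -0.5]
width: 0.0598
grip_force: 40.0
time: 34.5
ee_pos: [0.397, -0.1148, 0.2312]
eef_rot: [1.0, 0.001, 0.002, 0.001]
ft_force: [-0.6, -0.8, 0.9]
width: 0.0741
grip_force: 0.0
wrist green [ 185   62   51   48 1915] bbox [ 0.5006 -0.066 ] cent [ 0.5005 -0.0666]
wrist green [153 121   9   9  70] bbox [0.4556 0.    ] cent [ 4.557e-01 -2.000e-04]
wrist blue [ 227  105   49   50 1929] bbox [ 0.4478 -0.114 ] cent [ 0.4479 -0.1139]
wrist red [ 279  151   48   48 1777] bbox [ 0.3939 -0.1767] cent [ 0.394  -0.1769]
```

View pics/w6.png

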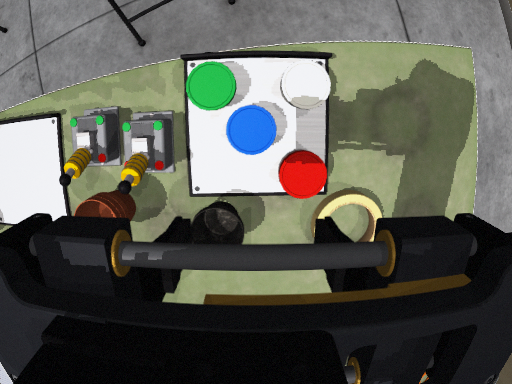

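View pics/s6.png

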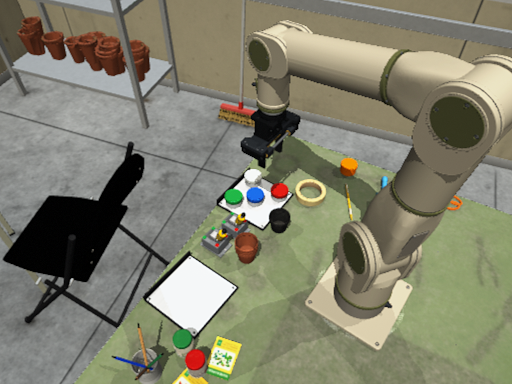

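The four tins stand upright on the right plate: green (211,86), blue (251,130), white (305,85) and red (303,174), all inside the plate outline. Both levers lean to red. Now the right switch.

```bash
python3 -m crank '[[[0.23,-1,0],0],[[0,-1,0],0],[[0,-1,0],0],[[0,-1,0],0],[[0,-0.53,0],0],[[0,0,1],0],[[0,0,1],0],[[0,0,1],0],[[0,0,0.35],0],[[0,0,0],0]]' 0.6
python3 - <<'E'
from h import *
st=sensors.read_state();im=snap('wrist','w7.png')
m=cv2.inRange(cv2.cvtColor(im,cv2.COLOR_RGB2HSV),(20,120,90),(33,255,255))
n,l,s,c=cv2.connectedComponentsWithStats(m)
for i in range(1,n):
    if s[i,4]>60: print(s[i],c[i],onz('wrist',*c[i],.08,st))
E
```

```text
time: 35.85
ee_pos: [0.4024, 0.0192, 0.1281]
eef_rot: [1.0, -0.001, -0.001, -0.0]
ft_force: [0.3, 0.2, 0.5]
width: 0.0522
grip_force: 0.0
[128 164  39  50 892] [146.84080717 187.55493274] [0.41892867 0.09879259 0.08      ]
[239 179  26  11 103] [252.06796117 182.34951456] [0.42261246 0.01872214 0.08      ]
[238 185  27  11 118] [251.46610169 188.74576271] [0.41781415 0.01917251 0.08      ]
[237 192  29  12 130] [251.18461538 195.62307692] [0.41259257 0.01939462 0.08      ]
[234 199  33  26 522] [249.94444444 209.98275862] [0.40145379 0.02035537 0.08      ]
```

View pics/w7.png

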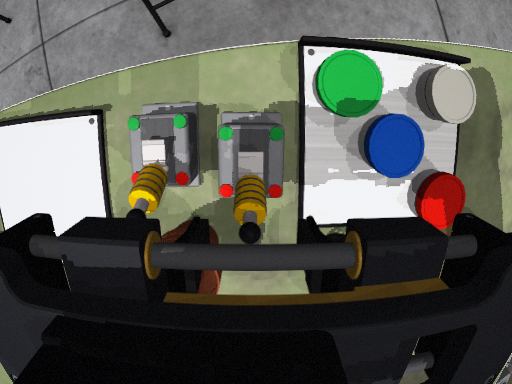

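The right collar at (250,200) is centred between the fingers. The pot at (200,240) lies nearer the robot than the fingers. Descend and grip.

```bash
python3 -m crank '[[[0.03,-0.04,0.9],0],[[0,0,0.9],0],[[0,0,0.57],0],[[0,0,0],0]]' 0.6
python3 -m crank '[[[0,0,0],0],[[0,0,0],0],[[0,0,0],0],[[0,0,0],0],[[0,0,0],0],[[0,0,0],0]]' 0 40
python3 -m crank '[[[-0.1,0,-0.22],0],[[-0.1,0,-0.24],0],[[0,0,0],0],[[0,0,0],0]]'
```

```text
time: 36.4
ee_pos: [0.4036, 0.0207, 0.0574]
eef_rot: [1.0, -0.0, -0.0, -0.0]
ft_force: [0.2, 0.7, 1.0]
width: 0.0521
grip_force: 0.0
time: 37.15
ee_pos: [0.4037, 0.0211, 0.0575]
eef_rot: [1.0, -0.0, 0.0, -0.0]
ft_force: [-2.1, 2.8, 5.2]
width: 0.023
grip_force: 40.0
time: 37.65
ee_pos: [0.3973, 0.021, 0.0712]
eef_rot: [1.0, -0.0, 0.0, -0.0]
ft_force: [2.9, 4.2, -5.5]
width: 0.0227
grip_force: 40.0
```

```bash
python3 -m crank '[[[0.28,0,-0.11],0],[[0.28,0,-0.09],0],[[0.27,0,-0.04],0],[[0.27,0,-0.01],0],[[0,0,0],0]]'
python3 -m crank '[[[0.27,0,0.01],0],[[0.27,0,0.04],0],[[0.28,0,0.07],0],[[0.28,0,0.11],0],[[0,0,0],0],[[0,0,0],0]]'
python3 -m crank '[[[0.12,0,0.04],0],[[0,0,0],0],[[0,0,0],0]]'
```

```text
time: 38.28
ee_pos: [0.429, 0.0209, 0.0777]
eef_rot: [1.0, -0.0, -0.002, -0.0]
ft_force: [-3.1, 3.5, -6.8]
width: 0.0229
grip_force: 40.0
time: 39.02
ee_pos: [0.4616, 0.0206, 0.0709]
eef_rot: [1.0, -0.0, -0.002, 0.0]
ft_force: [-5.3, 2.5, -4.1]
width: 0.0233
grip_force: 40.0
time: 39.4
ee_pos: [0.4627, 0.0206, 0.0689]
eef_rot: [1.0, -0.0, -0.005, 0.0]
ft_force: [-15.8, 3.3, 0.3]
width: 0.0232
grip_force: 40.0
```

```bash
python3 -m crank '[[[-0.08,0,0.2],0],[[-0.08,0,0.22],0],[[0,0,0],0],[[0,0,0],0]]'
python3 -m crank '[[[0,0,0],0],[[0,0,0],0],[[0,0,0],0]]' 0.6
python3 -m crank '[[[0,0,-1],0],[[0,0,-1],0],[[0,0,-1],0],[[0,0,-1],0],[[0,0,-1],0],[[-1,1,-1],0],[[-1,1,-1],0],[[0,1,0],0],[[0,1,0],0],[[0,1,0],0],[[0,0,0],0]]'
python3 - <<'E'
from h import *
a=snap('scene','s8.png');b=snap('wrist','w8.png')
c=lambda im,x,y,w,h:cv2.resize(im[y:y+h,x:x+w,::-1],(400,300),interpolation=cv2.INTER_CUBIC)
cv2.imwrite('pics/c8.png',np.hstack([c(a,190,150,120,90),c(a,190,200,80,60)]))
E
```

```text
time: 39.9
ee_pos: [0.4602, 0.0207, 0.0586]
eef_rot: [1.0, -0.0, -0.002, 0.001]
ft_force: [-17.0, 2.2, 20.8]
width: 0.0231
grip_force: 40.0
time: 40.28
ee_pos: [0.4627, 0.0203, 0.0581]
eef_rot: [1.0, -0.001, 0.0, 0.0]
ft_force: [-0.5, -0.6, -0.6]
width: 0.0454
grip_force: 0.0
time: 41.65
ee_pos: [0.4018, -0.1313, 0.2677]
eef_rot: [1.0, -0.002, -0.0, 0.0]
ft_force: [-0.7, 0.7, 0.2]
width: 0.0522
grip_force: 0.0
```

View pics/c8.png

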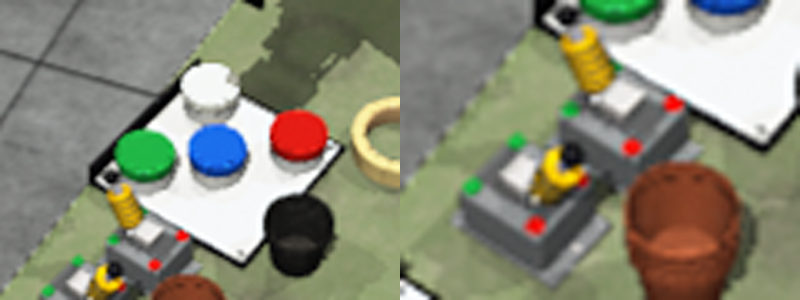

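View pics/w8.png

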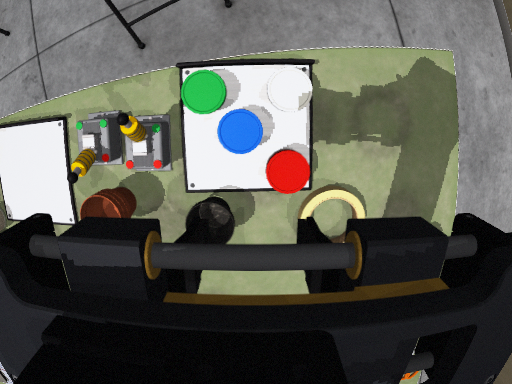

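The right lever leans to green and the left to red. Lowering the right collar ended against a hard stop (21 N), so it is home. All four tins are on the right plate, and the robot is clear of everything.

```bash
python3 -c "
from bench import r
print(r.close_job())"
```

```text
the job is handed in; nothing more can be done
None
```

I switched the left plate off, stood all four tins (green, blue, white, red) upright on the right plate, then switched the right plate on, and handed the job in at about 42 s of the 210 s allowed; the hand-in returned no verdict.

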